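Count to the third gap of the tray rack and push its tray home

ROBOT

A 6-joint arm with a two-finger parallel gripper is mounted at the origin on the work surface. World frame = base frame: x ahead of the robot, y to its left, z up, the work surface at z = 0. Lengths are in m, angles in rad, forces in N, time in s.
With the tool pointing down it reaches from about 0.35 to 0.85 m from the base axis. Payload 8.1 kg.
Tool frame: the origin (TCP) lies at the very end of the fingers, on their centre line; the grasp point (between the pads) lies 19 mm behind it (bot.grip_depth is the y of the grasp point in the tool frame, in m); y points along the fingers, z is the direction in which the jaws open and shut, and the axes are right-handed (so a half turn about y gives the same grasp; the last joint's range is limited). The gripper opens to 93 mm and grips with 3 to 60 N. Pads are 15 mm wide; open, the fingers measure 128 mm over their backs; the gripper's body (75 mm by 188 mm) begins 65 mm behind the grasp point.
Start: joints at [-1.322, 0.13, 1.488, -0, 1.523, -0.085], TCP at [0.197, -0.567, 0.219] pointing down, gripper open.
Joint ranges: [-2.96, 2.96], [-0.89, 2.26], [0.02, 2.5], [-1.34, 4.48], [0, 2.73], [-2.66, 2.66]. Speed limits (rad/s): [2.39, 2.39, 2.79, 3.14, 3.14, 3.14].

INTERFACE

Orientations are given as a 3x3 rotation matrix whose columns are the frame's x, y, z axes.
In Python, from bench import bot gives the robot as it stands.
- The arm moves only by the tool play_rows, never from a script. Its argument "steps" is a list that holds one entry, the list of rows, each a list of 7 numbers: the shift along the tool's x, y, z in m, then the turn, a rotation vector about the tool's x, y, z in rad, then the opening in per cent of the stroke, from 0 (shut) to 100 (fully open). A call has 1 to 8 rows; each row shifts and turns the commanded pose from where the row before left it, along the tool's axes as they then stand; what a row does not reach is not made up. A row lasts 1/12 s, in which the tool goes at most 41.7 mm and 7.16 degrees, less where a joint would pass 70% of its speed; a pose out of reach is approached as far as the arm can. A call with a gripper value outside its range is refused whole. The fingers move at their own pace and stop on an object; "squeeze" is the grip in N (left out, the last holds). Time passes only in rows, so rows that do not move let the fingers close. It gives the time, the measured TCP pose, the force and the opening at its end, in the units of the state.
- bot.read_state(): the state, without advancing time (a new reading comes with each control period).
- bot.grab_frame(name): name is "scene" or "top" or "wrist"; returns a dict with "image" (480x640x3 uint8, blue, green, red), "fx", "fy", "cx", "cy" (pixels), "extrinsics" (4x4, takes a point from world to camera coordinates); the wrist camera has in their place "T_tool_cam" (4x4, takes a point from camera to tool coordinates, whose origin is the TCP and whose axes are the tool frame's). Camera axes: x right, y down, z forward; pixel columns grow to the right and rows downward; lengths in m; the calibration is good to about 2 mm. A picture is of the moment at which its call begins: read the wrist's pose just before it. There is no depth.
- bot.sign_off(): hands the job in, once; it reports no verdict.
Trained networks look in the newest picture that a camera, given by its name, has taken for a name from the list of things; names that differ only in an ending like _2 or _b are one class to them, and where a whole thing is asked for, a point or a joint stands for the part that bears it (a point fixed in the world has none). Each returns a list of dicts, best first, with "score" (0 to 1); they miss things now and then, are a little off and sometimes report something else, mostly with a low value. They report only what shows in the picture. A call takes as long as a camera call. They do not tell look-alikes from the thing itself.
- bot.recognise(camera, query): "at" ([x, y, z] in m, in the coordinates of the camera as it stood for that picture, good to about 4 mm: the middle of the surface that is visible of it).
The state is a dict: "time": time; "qpos": joint angles; "joint_vel": joint speeds; "joint_torque": joint torques, N m; "tcp_pos": TCP position; "eef_rot": TCP orientation; "wrist_force": force on the tool from outside, world axes, zero at the start; "torque": the same for the moment, N m; "opening": finger opening in m.
Only numpy, scipy, OpenCV 4.12 (cv2) and the standard library are available. Lean on these libraries where they do the work, as an engineer would, in place of code of your own. Each camera call takes 0.05 s, during which the arm holds its last target.

TASK

The tray rack's first gap is the one at the end where the bamboo whisk hangs; empty gaps count too. With the gripper shut, count the gaps from that end with a fingertip on top of the front rail, touching the rail over the first, then the second, then the third gap and no farther along, then push the baking tray that sticks out of the third gap straight in with the fingertips until it is fully home against the back stop. Only push: do not lift or tip a tray, and leave all the other things where they stand.

Things in the scene. Friction and masses are not known exactly. Their poses are not given: they have to be found in the camera images.
- rail: front top rail of the tray rack, level, rigid, of green punched angle, smooth on top, 306 mm long (its y) and 24 mm wide (its x). Origin: middle of the top face, 208 mm above the bench; underside 188 mm above it. x points into the rack, the way trays go in (away from the robot), y along the rail to the robot's left, z up. Nothing in the rack or hung on it is higher than the rail.
- rack: the tray rack, fixed, 250 mm deep, 306 mm wide. Origin: centre of its underside, 113 mm in +x of the rail's middle; axes as the rail's. 6 gaps, 48 mm centre to centre, at y = +120, +72, +24, -24, -72, -120 mm, parted by upright steel rods 6 mm thick, an angle post at either end; floor 15 mm above the bench. Trays stand in both middle gaps (y = +24, -24 mm), sticking out.
- rail_front (a point): middle of the rail's top front edge, 12 mm on the -x side of the rail's middle; axes as the rail's. A tray fully home is stopped by the rigid bar across the back of the rack, its near edge then 8 mm in front of this edge (20 mm on the -x side of the rail's middle). The two middle trays start 50 to 85 mm short of home and take about 2 to 9 N to slide in.
- whisk: small bamboo whisk, 178 mm long, round wooden handle 22 mm thick above a flared bundle of bamboo splints 52 mm across, hanging upright at one end of the rack (either end), fixed; a steel scraper hangs at the other. Origin: on its axis at its lower end, in line with the front rail, 180 mm along the rail from its middle: 60, 108, 156 mm from the centres of the first, second and third gap.
- tray_a_edge (a point): baking tray, bare aluminium, straight-sided, 240 mm long, 165 high, 25 thick, about 0.24 kg, loose, upright on a long edge on the rack's floor (top 180 mm above the bench), its flat 25 x 165 mm short side towards the robot. In the gap at y = +24 mm of the rail (third from the robot's left). Point: centre of that short side, 97 mm above the bench; x points along the tray into the rack, z up
- tray_b_edge (a point): baking tray, bare aluminium, straight-sided, 240 mm long, 165 high, 25 thick, about 0.24 kg, loose, upright on a long edge on the rack's floor (top 180 mm above the bench), its flat 25 x 165 mm short side towards the robot. In the gap at y = -24 mm of the rail (third from the robot's right). Point: centre of that short side, 97 mm above the bench; x points along the tray into the rack, z up
- tray_c: bystander: a third such baking tray, 240 x 25 x 165 mm high, already home in an outer gap of the rack. Origin: centre of its underside
- board: bystander: wooden board 220 x 20 x 155 mm high, standing on edge in an outer gap of the rack, level with the front or sticking out. Origin: centre of its underside
- jar: bystander: amber glass jar, 72 across, 130 mm high. Origin: centre of its underside
- bowl: bystander: steel bowl, 150 across, 70 mm high. Origin: centre of its underside
- cutter: bystander: round steel pastry cutter, 70 across, 45 mm high. Origin: centre of its underside
- cutter2: bystander: round steel pastry cutter, 52 mm across, 45 mm high. Origin: centre of its underside
- cutting_blade: bystander: dough cutter lying flat, steel blade with a wooden grip, 90 x 130, 17 mm high. Origin: centre of its underside
- beaker: bystander: white plastic measuring mug, 76 across, 85 mm high. Origin: centre of its underside
Not all that is in view belongs to the job. What is shaped like the part that bears tray_b_edge but orange or pink is not meant.

How it is judged:
On the way, in this order (a step that is already met when the one before it is completed fails the run):
1. a fingertip touches the front rail over the first gap from the whisk (contact force between the fingers and rail above 0.3 N and horizontal distance between the grasp point and whisk between 0.04 and 0.08 m), for 0.06 s.
2. then over the second gap (contact force between the fingers and rail above 0.3 N and horizontal distance between the grasp point and whisk between 0.088 and 0.128 m), for 0.06 s.
3. then over the third gap (contact force between the fingers and rail above 0.3 N and horizontal distance between the grasp point and whisk between 0.136 and 0.176 m), for 0.06 s.
4. after that the tray in the third gap is pushed home (((y of whisk in the frame of rail above 0 m and (x of tray_a_edge in the frame of rail between -0.027 and -0.01 m and y of tray_a_edge in the frame of rail between 0.008 and 0.04 m and angle between tray_a_edge's own z axis and vertical below 0.15 rad)) or (y of whisk in the frame of rail below 0 m and (x of tray_b_edge in the frame of rail between -0.027 and -0.01 m and y of tray_b_edge in the frame of rail between -0.04 and -0.008 m and angle between tray_b_edge's own z axis and vertical below 0.15 rad)))), for 0.2 s.
At the end, for the whole second after the job is handed in: The tray of the third gap from the whisk stands upright in that gap (within 16 mm of its middle), near edge within 7 mm of fully home, trays at rest; the other middle tray within 12 mm, the rack's other tray and board within 15 mm and the bench things within 25 mm of where they were (((y of whisk in the frame of rail above 0 m and (x of tray_a_edge in the frame of rail between -0.027 and -0.01 m and y of tray_a_edge in the frame of rail between 0.008 and 0.04 m and angle between tray_a_edge's own z axis and vertical below 0.15 rad)) or (y of whisk in the frame of rail below 0 m and (x of tray_b_edge in the frame of rail between -0.027 and -0.01 m and y of tray_b_edge in the frame of rail between -0.04 and -0.008 m and angle between tray_b_edge's own z axis and vertical below 0.15 rad))) and linear speed of each of tray_a, tray_b below 0.01 m/s and ((y of whisk in the frame of rail above 0 m and distance of tray_b_edge from where it was at the start of the episode below 0.012 m) or (y of whisk in the frame of rail below 0 m and distance of tray_a_edge from where it was at the start of the episode below 0.012 m)) and distance of each of tray_c, board from where it was at the start of the episode below 0.015 m and distance of each of jar, bowl, cutter, cutter2, cutting_blade, beaker from where it was at the start of the episode below 0.025 m); the robot touches nothing.
It fails at once if a baking tray is lifted off the rack's floor or tipped (height (world z) of any of tray_a_edge, tray_b_edge above 0.118 m or angle between any of tray_a_edge, tray_b_edge's own z axis and vertical above 0.35 rad).
It fails at once if the count runs on past the third gap: the fingers touch the rail farther along (contact force between the fingers and rail above 0.3 N and horizontal distance between the grasp point and whisk above 0.186 m).
It fails at once if the other middle tray is moved more than 12 mm ((y of whisk in the frame of rail above 0 m and distance of tray_b_edge from where it was at the start of the episode above 0.012 m) or (y of whisk in the frame of rail below 0 m and distance of tray_a_edge from where it was at the start of the episode above 0.012 m)).
It fails at once if a bystander is disturbed (15 mm in the rack, 25 mm on the bench) (distance of any of tray_c, board from where it was at the start of the episode above 0.015 m or distance of any of jar, bowl, cutter, cutter2, cutting_blade, beaker from where it was at the start of the episode above 0.025 m).
It also fails if it takes over 43 s, if anything falls off the work surface, if the arm or the gripper's body presses on something with over 40 N, if the wrist force passes 120 N, or if a joint passes its speed limit or range.

## Working session

There is one attempt and no reset: what is moved stays moved. The work goes in short steps, Python scripts to look and compute and a tool call to move; the robot and the scene stay as the last step left them, time stands still between calls to the robot, and variables do not carry over. Pictures are saved under pics/ and viewed, and the job is handed in when it is done.

Besides the shell and the picture viewer there is one more tool, called after "Request:" by a JSON object that holds its "name" and its "arguments", one argument or row to a line. play_rows: Moves the arm, as the interface text tells. Its arguments: {"type":"object","properties":{"steps":{"type":"array"},"squeeze":{"type":"number"}},"required":["steps"]}

```bash
mkdir -p pics; python3 - <<'E'
from bench import bot
import cv2,numpy as np
s=bot.read_state();print(s)
for c in ["scene","top"]:
    f=bot.grab_frame(c);cv2.imwrite(f"pics/{c}0.png",f["image"])
    E=np.array(f["extrinsics"]);Ei=np.linalg.inv(E);print(c,f["fx"],f["cx"],f["cy"],Ei.round(3).tolist())
    for q in ["rail","rack","whisk","tray_a_edge","tray_c","board","jar","bowl","cutter","cutting_blade","beaker"]:
        for d in bot.recognise(c,q)[:4]:
            print(q,round(d["score"],2),(Ei@np.r_[d["at"],1])[:3].round(3))
print(bot.read_state()["time"])
E
```

```text
{'time': 0.0, 'qpos': array([-1.32240918e+00,  1.31152223e-01,  1.48927357e+00, -1.13189990e-05,
        1.52300213e+00, -8.54112792e-02]), 'joint_vel': array([ 1.26360793e-05, -5.12358373e-05,  1.53016517e-03,  9.41372997e-04,
        7.06669067e-05,  9.29171197e-04]), 'joint_torque': array([ 2.56606509e-04, -5.59838033e+01, -4.91753769e+01,  7.69857410e-02,
        3.55616072e-02, -1.46170992e-04]), 'tcp_pos': array([ 0.19645048, -0.5663244 ,  0.21759593]), 'eef_rot': array([[-9.44804521e-01, -4.62143652e-04,  3.27634254e-01],
       [-3.27634548e-01,  1.77616673e-03, -9.44802862e-01],
       [-1.45298418e-04, -9.99998316e-01, -1.82954458e-03]]), 'wrist_force': array([ 0.16292558, -0.17300549, -0.11777322]), 'torque': array([ 0.05576813, -0.00098002, -0.01927959]), 'opening': 0.09318971794194465}
scene 440.1860433259559 317.4156675788063 248.1380442993677 [[-0.607, 0.491, -0.625, 1.14], [0.795, 0.381, -0.472, 0.509], [0.007, -0.783, -0.622, 0.834], [0.0, 0.0, 0.0, 1.0]]
rail 0.98 [ 0.568 -0.032  0.208]
rack 0.76 [ 0.78  -0.02   0.109]
whisk 0.85 [0.571 0.127 0.099]
whisk 0.39 [0.29
[... 424 characters left out ...]
ker 0.87 [0.624 0.438 0.047]
top 591.5400725212079 318.85041160378603 254.1952345208071 [[-0.019, -0.986, 0.164, 0.2], [-1.0, 0.018, -0.007, 0.001], [0.004, -0.164, -0.987, 1.793], [0.0, 0.0, 0.0, 1.0]]
rail 0.88 [ 0.563 -0.049  0.204]
rail 0.74 [0.557 0.124 0.104]
rack 0.96 [ 0.701 -0.052  0.04 ]
whisk 0.49 [0.559 0.119 0.105]
whisk 0.47 [0.287 0.394 0.033]
tray_c 0.6 [0.665 0.063 0.18 ]
board 0.65 [ 0.643 -0.124  0.167]
jar 0.72 [0.467 0.409 0.128]
bowl 0.69 [ 0.545 -0.454  0.025]
cutter 0.67 [0.358 0.258 0.039]
cutter 0.43 [0.287 0.392 0.035]
cutter 0.33 [0.555 0.125 0.104]
cutting_blade 0.67 [0.63  0.446 0.032]
cutting_blade 0.63 [ 0.374 -0.283  0.004]
beaker 0.75 [0.626 0.445 0.034]
1.2
```

View pics/scene0.png

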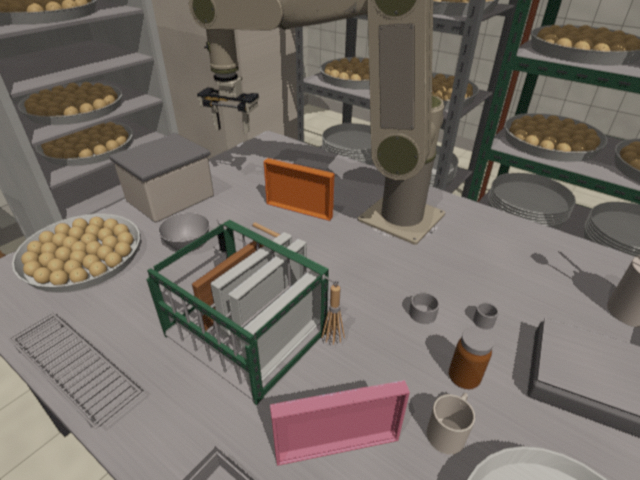

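View pics/top0.png

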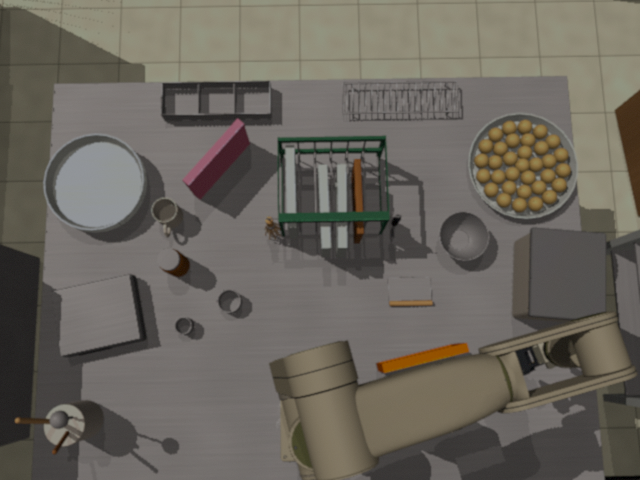

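The whisk hangs at the rack's +y end (top picture 271,228; scaper at 396,218). So the target is tray_a, column 324 in the top view. Next I'll measure the rail more closely.

```bash
python3 - <<'E'
import cv2
t=cv2.imread('pics/top0.png')[120:260,255:415];cv2.imwrite('pics/tz.png',cv2.resize(t,None,fx=5,fy=4.2,interpolation=2)[:600,:800])
t=cv2.imread('pics/scene0.png')[210:410,140:360];cv2.imwrite('pics/sz.png',cv2.resize(t,None,fx=3,fy=3,interpolation=2))
E
```

```text
(no output)
```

View pics/tz.png

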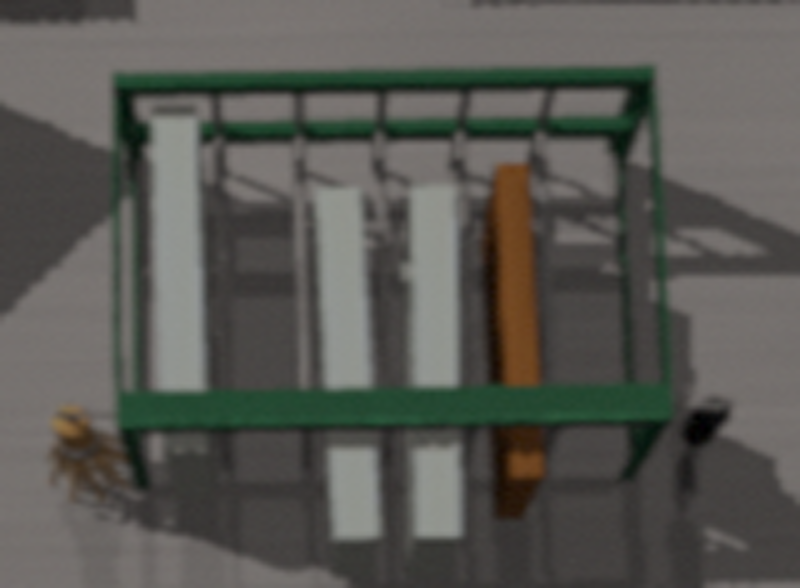

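View pics/sz.png

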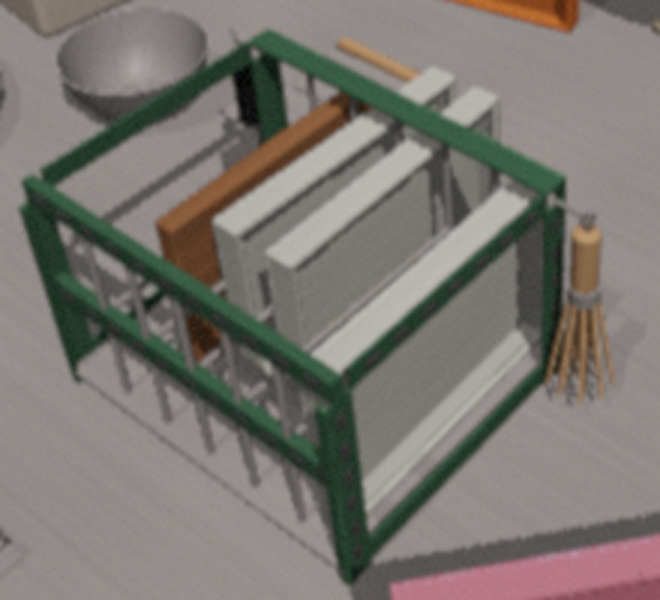

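```bash
cat > h.py <<'E'
import numpy as np
from bench import bot
def bp(f,u,v,z):
    Ei=np.linalg.inv(np.array(f["extrinsics"]));d=Ei[:3,:3]@np.array([(u-f["cx"])/f["fx"],(v-f["cy"])/f["fy"],1]);o=Ei[:3,3]
    return o+d*(z-o[2])/d[2]
E
python3 - <<'E'
from h import *
f=bot.grab_frame("top");g=bot.grab_frame("scene")
for n,(a,b),z in [("LF",(121,427),.208),("LB",(121,396),.208),("RB",(669,385),.208),("RF",(671,418),.208),
  ("backL",(117,75),.208),("backR",(655,68),.208),
  ("aFL",(331,540),.18),("aFR",(383,538),.18),("bFL",(413,537),.18),("bFR",(465,537),.18),("brdF",(510,478),.17),("brdFR",(545,475),.17)]:
    print(n,bp(f,255+a/5,120+b/4.2,z).round(4))
for n,(a,b),z in [("LF",(562,182),.208),("LB",(547,200),.208),("RF",(265,30),.208),("RB",(247,45),.208),("aF",(473,87),.18),("aF2",(498,98),.18),("bF",(433,68),.18),("bF2",(455,78),.18)]:
    print("s",n,bp(g,140+a/3,210+b/3,z).round(4))
E
```

```text
LF [0.5553 0.0969 0.208 ]
LB [0.576  0.0967 0.208 ]
RB [ 0.5778 -0.2046  0.208 ]
RF [ 0.5557 -0.2048  0.208 ]
backL [0.7959 0.0971 0.208 ]
backR [ 0.7954 -0.2051  0.208 ]
aFL [ 0.4832 -0.017   0.18  ]
aFR [ 0.484  -0.0458  0.18  ]
bFL [ 0.4844 -0.0624  0.18  ]
bFR [ 0.4838 -0.0912  0.18  ]
brdF [ 0.525  -0.1181  0.17  ]
brdFR [ 0.5267 -0.1377  0.17  ]
s LF [0.5602 0.0987 0.208 ]
s LB [0.5821 0.1017 0.208 ]
s RF [ 0.5577 -0.208   0.208 ]
s RB [ 0.5816 -0.2039  0.208 ]
s aF [ 0.4844 -0.0467  0.18  ]
s aF2 [ 0.4833 -0.0214  0.18  ]
s bF [ 0.4846 -0.0895  0.18  ]
s bF2 [ 0.484  -0.0662  0.18  ]
```

```bash
python3 - <<'E'
from h import *
print([a for a in dir(bot) if a[0]!='_'],bot.grip_depth, bot.read_state()["time"])
f=bot.grab_frame("top");g=bot.grab_frame("scene")
for u,v in [(378,362),(383,372),(468,345),(466,355)]: print(bp(f,u,v,.1).round(3),bp(f,u,v,0).round(3))
for u,v in [(265,197),(331,217),(264,160),(333,176)]: print('s',bp(g,u,v,.0).round(3),bp(g,u,v,.1).round(3))
E
```

```text
['MotionError', 'grab_frame', 'grip_depth', 'read_state', 'recognise', 'sign_off'] -0.0188 1.3
[ 0.17  -0.171  0.1  ] [ 0.168 -0.182  0.   ]
[ 0.142 -0.184  0.1  ] [ 0.139 -0.195  0.   ]
[ 0.212 -0.428  0.1  ] [ 0.213 -0.453  0.   ]
[ 0.185 -0.421  0.1  ] [ 0.184 -0.445  0.   ]
s [ 0.184 -0.448  0.   ] [ 0.299 -0.333  0.1  ]
s [ 0.142 -0.189  0.   ] [ 0.261 -0.105  0.1  ]
s [-0.022 -0.644  0.   ] [ 0.117 -0.506  0.1  ]
s [-0.088 -0.346  0.   ] [ 0.059 -0.243  0.1  ]
```

```bash
python3 - <<'E'
import cv2
t=cv2.imread('pics/scene0.png')[0:260,180:460];cv2.imwrite('pics/az.png',cv2.resize(t,None,fx=2.2,fy=2.2,interpolation=2))
E
```

```text
(no output)
```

View pics/az.png

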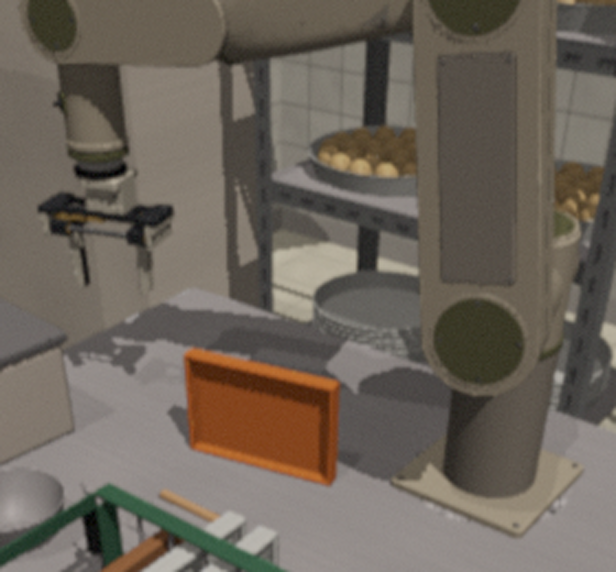

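```bash
python3 - <<'E'
from h import *
g=bot.grab_frame("scene");E=np.array(g["extrinsics"])
def pr(p):
    c=E@np.r_[p,1];return (g["fx"]*c[0]/c[2]+g["cx"],g["fy"]*c[1]/c[2]+g["cy"])
for z in np.arange(.2,.75,.05): print(round(z,2),np.round(pr([.197,-.567,z])))
for z in np.arange(.0,1.,.1): print('base',round(z,2),np.round(pr([0,0,z])))
E
```

```text
0.2 [233. 137.]
0.25 [231. 122.]
0.3 [229. 108.]
0.35 [227.  92.]
0.4 [225.  76.]
0.45 [223.  59.]
0.5 [221.  41.]
0.55 [219.  23.]
0.6 [216.   3.]
0.65 [214. -17.]
0.7 [211. -39.]
base 0.0 [402. 218.]
base 0.1 [405. 192.]
base 0.2 [410. 164.]
base 0.3 [414. 133.]
base 0.4 [420.  99.]
base 0.5 [425.  61.]
base 0.6 [432.  19.]
base 0.7 [439. -28.]
base 0.8 [447. -81.]
base 0.9 [ 456. -141.]
```

```bash
cat >> h.py <<'E'
from scipy.spatial.transform import Rotation as Ro
t=np.radians(20);RT=np.array([[-np.cos(t),np.sin(t),0],[0,0,-1],[-np.sin(t),-np.cos(t),0]])
def go(p=None):
    s=bot.read_state();R=s["eef_rot"];print("t",round(s["time"],2),"tcp",s["tcp_pos"].round(4),"F",s["wrist_force"].round(2),"open",round(s["opening"],4))
    print("tilt err rotvec",Ro.from_matrix(R.T@RT).as_rotvec().round(4))
    if p is not None: print("tool shift",(RT.T@(np.array(p)-s["tcp_pos"])).round(4))
E
python3 - <<'E'
from h import *
print(np.linalg.det(RT),RT.round(3));go()
E
```

```text
1.0 [[-0.94   0.342  0.   ]
 [ 0.     0.    -1.   ]
 [-0.342 -0.94   0.   ]]
t 1.45 tcp [ 0.1966 -0.5669  0.2186] F [-1.22  0.58  0.27] open 0.0932
tilt err rotvec [0.0582 0.3304 0.3458]
```

Request:
{"name": "play_rows", "arguments": {
  "steps": [
    [[0,-0.016,0,0.0116,0.0661,0.0692,0],[0,-0.016,0,0.0116,0.0661,0.0692,0],[0,-0.016,0,0.0116,0.0661,0.0692,0],[0,-0.016,0,0.0116,0.0661,0.0692,0],[0,-0.016,0,0.0116,0.0661,0.0692,0],[0,0,0,0,0,0,0]]
  ],
  "squeeze": 20
}}

```text
time: 1.95
tcp_pos: [0.1833, -0.5691, 0.3005]
eef_rot: [[-0.939, 0.345, -0.007], [0.005, -0.005, -1.0], [-0.345, -0.939, 0.003]]
wrist_force: [0.7, 1.1, 0.3]
opening: 0.0576
```

```bash
python3 - <<'E'
from h import *
go([.572,.0665,.26])
E
```

```text
t 1.95 tcp [ 0.1833 -0.5691  0.3005] F [0.68 1.08 0.25] open 0.0576
tilt err rotvec [-0.0052 -0.0053 -0.0033]
tool shift [-0.3514  0.171  -0.6356]
```

Request:
{"name": "play_rows", "arguments": {
  "steps": [
    [[-0.015,0.006,-0.028,0,0,0,0],[-0.015,0.006,-0.028,0,0,0,0],[-0.015,0.006,-0.028,0,0,0,0],[-0.015,0.006,-0.028,0,0,0,0],[-0.015,0.006,-0.028,0,0,0,0],[-0.015,0.006,-0.028,0,0,0,0],[-0.015,0.006,-0.028,0,0,0,0],[-0.015,0.006,-0.028,0,0,0,0]]
  ]
}}

```text
time: 2.62
tcp_pos: [0.3152, -0.342, 0.2928]
eef_rot: [[-0.94, 0.341, 0.002], [-0.002, 0.0, -1.0], [-0.341, -0.94, 0.0]]
wrist_force: [1.4, -1.1, 0.8]
opening: 0.0042
```

Request:
{"name": "play_rows", "arguments": {
  "steps": [
    [[-0.015,0.006,-0.028,0,0,0,0],[-0.015,0.006,-0.028,0,0,0,0],[-0.015,0.006,-0.028,0,0,0,0],[-0.015,0.006,-0.028,0,0,0,0],[-0.015,0.006,-0.028,0,0,0,0],[-0.015,0.006,-0.028,0,0,0,0],[-0.015,0.006,-0.028,0,0,0,0],[-0.015,0.006,-0.028,0,0,0,0]]
  ]
}}

```text
time: 3.28
tcp_pos: [0.4444, -0.118, 0.2893]
eef_rot: [[-0.94, 0.342, 0.002], [-0.002, -0.001, -1.0], [-0.342, -0.94, 0.002]]
wrist_force: [0.3, -0.5, -0.4]
opening: 0.0004
```

```bash
python3 - <<'E'
from h import *
go([.572,.0665,.26])
E
```

```text
t 3.28 tcp [ 0.4444 -0.118   0.2893] F [ 0.32 -0.46 -0.39] open 0.0004
tilt err rotvec [-0.001   0.0023 -0.0001]
tool shift [-0.1099  0.0712 -0.1845]
```

Request:
{"name": "play_rows", "arguments": {
  "steps": [
    [[-0.016,0.007,-0.026,0,0,0,0],[-0.016,0.007,-0.026,0,0,0,0],[-0.016,0.007,-0.026,0,0,0,0],[-0.016,0.007,-0.026,0,0,0,0],[-0.016,0.007,-0.026,0,0,0,0],[-0.016,0.007,-0.026,0,0,0,0],[-0.014,0.007,-0.028,0,0,0,0],[0,0.01,0,0,0,0,0]]
  ]
}}

```text
time: 3.95
tcp_pos: [0.5693, 0.0694, 0.2727]
eef_rot: [[-0.939, 0.344, 0.006], [-0.006, 0.002, -1.0], [-0.344, -0.939, -0.0]]
wrist_force: [0.6, 0.9, 0.8]
opening: 0.0006
```

```bash
python3 - <<'E'
from h import *
go([.572,.0665,.225])
import cv2
for c in ["scene","top","wrist"]:
    f=bot.grab_frame(c);cv2.imwrite(f"pics/{c}1.png",f["image"])
a=cv2.imread('pics/scene1.png')[100:400,120:420];b=cv2.imread('pics/wrist1.png');
cv2.imwrite('pics/m1.png',np.hstack([cv2.resize(a,(400,400),interpolation=2),cv2.resize(b,(400,400))]))
E
```

```text
t 3.95 tcp [0.5693 0.0694 0.2727] F [0.58 0.86 0.77] open 0.0006
tilt err rotvec [ 0.0023  0.0056 -0.0026]
tool shift [0.0138 0.0457 0.0029]
```

View pics/m1.png

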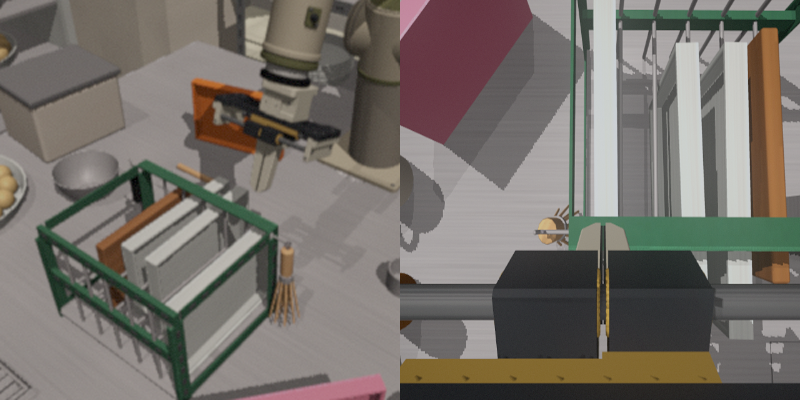

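Request:
{"name": "play_rows", "arguments": {
  "steps": [
    [[0.005,0.016,0.001,0,0,0,0],[0.004,0.015,0.001,0,0,0,0],[0.004,0.013,0.001,0,0,0,0],[0.001,0.004,0,0,0,0,0],[0.001,0.003,0,0,0,0,0],[0,0,0,0,0,0,0]]
  ]
}}

```text
time: 4.6
tcp_pos: [0.5706, 0.0606, 0.2188]
eef_rot: [[-0.94, 0.342, -0.001], [0.001, -0.0, -1.0], [-0.342, -0.94, 0.0]]
wrist_force: [0.3, 0.1, 0.4]
opening: 0.0007
```

```bash
python3 - <<'E'
from h import *
go([.572,.0665,.208])
E
```

```text
t 4.6 tcp [0.5706 0.0606 0.2188] F [0.27 0.07 0.35] open 0.0007
tilt err rotvec [-0.0004 -0.0008 -0.    ]
tool shift [ 0.0024  0.0106 -0.0059]
```

Request:
{"name": "play_rows", "arguments": {
  "steps": [
    [[0,0,-0.006,0,0,0,0],[0.001,0.003,0,0,0,0,0],[0.001,0.003,0,0,0,0,0],[0,0.001,0,0,0,0,0],[0,0.001,0,0,0,0,0],[0,0,0,0,0,0,0]]
  ]
}}

```text
time: 5.1
tcp_pos: [0.5718, 0.0675, 0.211]
eef_rot: [[-0.94, 0.342, 0.0], [-0.0, 0.0, -1.0], [-0.342, -0.94, -0.0]]
wrist_force: [-2.6, -0.5, 4.1]
opening: 0.0005
```

Request:
{"name": "play_rows", "arguments": {
  "steps": [
    [[0,0.0005,0,0,0,0,0],[0,0,0,0,0,0,0],[0,0,0,0,0,0,0]]
  ]
}}

```text
time: 5.35
tcp_pos: [0.5721, 0.0674, 0.2108]
eef_rot: [[-0.939, 0.343, 0.0], [0.0, 0.0, -1.0], [-0.343, -0.939, -0.0]]
wrist_force: [-4.1, 0.4, 5.6]
opening: 0.0009
```

Request:
{"name": "play_rows", "arguments": {
  "steps": [
    [[-0.004,-0.01,0,0,0,0,0],[-0.003,-0.009,0.006,0,0,0,0],[0,0,0.02,0,0,0,0],[0,0,0.022,0,0,0,0],[0.003,0.007,0,0,0,0,0],[0,0,0,0,0,0,0],[0,0,0,0,0,0,0]]
  ]
}}

```text
time: 5.93
tcp_pos: [0.5712, 0.0192, 0.2224]
eef_rot: [[-0.94, 0.341, -0.001], [0.001, 0.0, -1.0], [-0.341, -0.94, -0.001]]
wrist_force: [-0.5, 0.3, 0.2]
opening: 0.0007
```

```bash
python3 - <<'E'
from h import *
go([.572,.0185,.210])
E
```

```text
t 5.93 tcp [0.5712 0.0192 0.2224] F [-0.48  0.26  0.24] open 0.0007
tilt err rotvec [ 0.0003 -0.0012  0.0006]
tool shift [0.0035 0.0119 0.0007]
```

Request:
{"name": "play_rows", "arguments": {
  "steps": [
    [[0.001,0.004,0.001,0,0,0,0],[0.001,0.004,0,0,0,0,0],[0.001,0.003,0,0,0,0,0],[0,0.001,0,0,0,0,0],[0,0.0005,0,0,0,0,0],[0,0,0,0,0,0,0],[0,0,0,0,0,0,0]]
  ]
}}

```text
time: 6.52
tcp_pos: [0.5731, 0.0189, 0.2108]
eef_rot: [[-0.939, 0.343, 0.001], [-0.001, 0.001, -1.0], [-0.343, -0.939, -0.0]]
wrist_force: [-6.1, 0.6, 7.9]
opening: 0.0005
```

Second gap was touched with 7.9 N at y 0.019. Next is the third.

Request:
{"name": "play_rows", "arguments": {
  "steps": [
    [[-0.004,-0.01,0,0,0,0,0],[-0.003,-0.009,0.006,0,0,0,0],[0,0,0.02,0,0,0,0],[0,0,0.022,0,0,0,0],[0.003,0.006,0,0,0,0,0],[0,0,0,0,0,0,0],[0,0,0,0,0,0,0]]
  ]
}}

```text
time: 7.1
tcp_pos: [0.572, -0.0296, 0.2231]
eef_rot: [[-0.94, 0.341, -0.001], [0.001, 0.001, -1.0], [-0.341, -0.94, -0.001]]
wrist_force: [0.0, -0.2, 0.6]
opening: 0.0003
```

```bash
python3 - <<'E'
from h import *
go([.571,-.0295,.210])
E
```

```text
t 7.1 tcp [ 0.572  -0.0296  0.2231] F [ 0.03 -0.22  0.58] open 0.0003
tilt err rotvec [ 0.0005 -0.001   0.0007]
tool shift [ 0.0054  0.012  -0.0001]
```

Request:
{"name": "play_rows", "arguments": {
  "steps": [
    [[0.001,0.004,0,0,0,0,0],[0.002,0.004,0,0,0,0,0],[0.001,0.003,0,0,0,0,0],[0,0.001,0,0,0,0,0],[0,0.0005,0,0,0,0,0],[0,0,0,0,0,0,0],[0,0,0,0,0,0,0]]
  ]
}}

```text
time: 7.68
tcp_pos: [0.5729, -0.0291, 0.2109]
eef_rot: [[-0.94, 0.343, 0.001], [-0.001, 0.001, -1.0], [-0.343, -0.94, -0.0]]
wrist_force: [-3.5, 0.4, 4.8]
opening: 0.0005
```

Request:
{"name": "play_rows", "arguments": {
  "steps": [
    [[-0.007,-0.019,0,0,0,0,0],[-0.007,-0.019,0,0,0,0,0],[0.028,-0.01,0.001,0,0,0,0],[0.028,-0.01,0.001,0,0,0,0],[0.028,-0.01,0,0,0,0,0],[0.028,-0.01,0,0,0,0,0],[0.01,-0.004,0,0,0,0,0],[0,0,0,0,0,0,0]]
  ]
}}

```text
time: 8.35
tcp_pos: [0.442, -0.0314, 0.2507]
eef_rot: [[-0.939, 0.343, 0.0], [-0.0, -0.0, -1.0], [-0.343, -0.939, 0.0]]
wrist_force: [0.6, 0.8, 0.8]
opening: 0.0006
```

```bash
python3 - <<'E'
from h import *
go([.445,-.031,.12])
import cv2
for c in ["top","wrist"]:
    f=bot.grab_frame(c);cv2.imwrite(f"pics/{c}2.png",f["image"])
a=cv2.imread('pics/top2.png')[120:280,240:430];b=cv2.imread('pics/wrist2.png');
cv2.imwrite('pics/m2.png',np.hstack([cv2.resize(a,(400,400),interpolation=2),cv2.resize(b,(400,400))]))
E
```

```text
t 8.35 tcp [ 0.442  -0.0314  0.2507] F [0.65 0.81 0.75] open 0.0006
tilt err rotvec [-0.0001  0.0001 -0.0014]
tool shift [ 0.0419  0.1238 -0.0004]
```

View pics/m2.png

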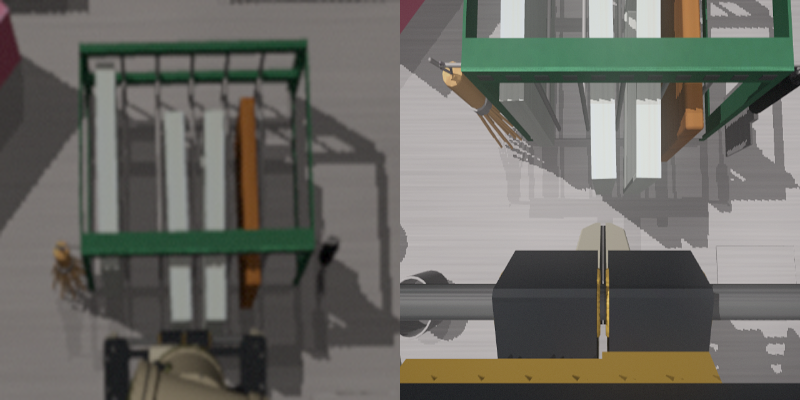

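The gripper is lined up with tray a, at wrist picture (603,170), and both trays are unmoved. I'll lower it in front of the tray.

Request:
{"name": "play_rows", "arguments": {
  "steps": [
    [[0.007,0.021,0,0,0,0,0],[0.007,0.021,0,0,0,0,0],[0.007,0.021,0,0,0,0,0],[0.007,0.021,0,0,0,0,0],[0.007,0.021,0,0,0,0,0],[0.007,0.019,0,0,0,0,0],[0,0,0,0,0,0,0]]
  ]
}}

```text
time: 9.03
tcp_pos: [0.4437, -0.0306, 0.1141]
eef_rot: [[-0.942, 0.335, 0.0], [0.0, 0.002, -1.0], [-0.335, -0.942, -0.002]]
wrist_force: [-0.3, 1.0, -0.8]
opening: 0.0002
```

```bash
python3 - <<'E'
from h import *
go([.476,-.031,.12])
import cv2
for c in ["scene"]:
    f=bot.grab_frame(c);cv2.imwrite(f"pics/{c}3.png",cv2.resize(f["image"][130:330,180:400],None,fx=3,fy=3))
E
```

```text
t 9.03 tcp [ 0.4437 -0.0306  0.1141] F [-0.26  1.04 -0.8 ] open 0.0002
tilt err rotvec [ 0.0024 -0.0004  0.0079]
tool shift [-0.0324  0.0055  0.0004]
```

View pics/scene3.png

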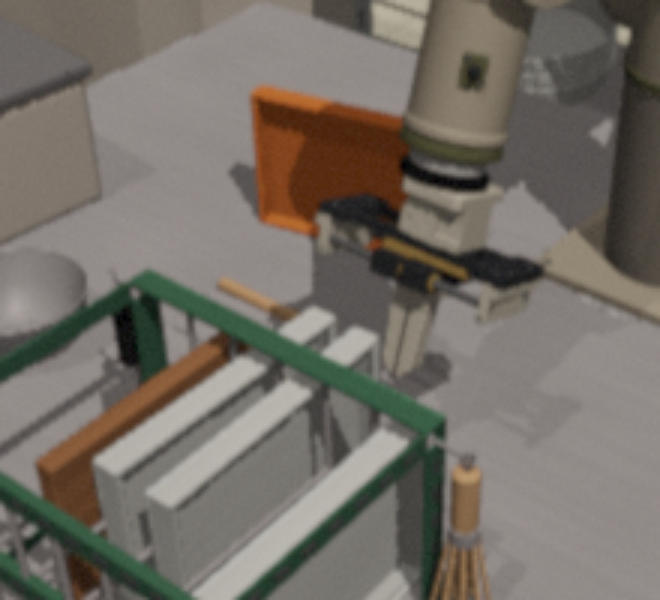

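Request:
{"name": "play_rows", "arguments": {
  "steps": [
    [[-0.009,0.0,0,0,0,0,0],[-0.009,0.001,0,0,0,0,0],[-0.009,0.001,0,0,0,0,0],[0,0,0,0,0,0,0]]
  ]
}}

```text
time: 9.42
tcp_pos: [0.4748, -0.0319, 0.1297]
eef_rot: [[-0.939, 0.345, 0.0], [-0.0, -0.0, -1.0], [-0.345, -0.939, 0.0]]
wrist_force: [-0.0, 0.5, 0.4]
opening: 0.0003
```

```bash
python3 - <<'E'
from h import *
go([.540,-.031,.12])
E
```

```text
t 9.42 tcp [ 0.4748 -0.0319  0.1297] F [-0.03  0.51  0.43] open 0.0003
tilt err rotvec [-0.0003  0.0002 -0.0034]
tool shift [-0.0579  0.0314 -0.0009]
```

Request:
{"name": "play_rows", "arguments": {
  "steps": [
    [[0.002,0.005,0,0,0,0,0],[-0.005,0.002,0,0,0,0,0],[-0.005,0.002,0,0,0,0,0],[-0.005,0.002,0,0,0,0,0],[-0.005,0.002,0,0,0,0,0],[0,0,0,0,0,0,0],[0,0,0,0,0,0,0]]
  ]
}}

```text
time: 10.0
tcp_pos: [0.494, -0.0316, 0.1209]
eef_rot: [[-0.94, 0.342, 0.0], [0.0, 0.0, -1.0], [-0.342, -0.94, -0.0]]
wrist_force: [-0.6, -0.4, 0.5]
opening: 0.0005
```

```bash
python3 - <<'E'
from h import *
go([.540,-.031,.122])
import cv2
f=bot.grab_frame("scene");a=cv2.resize(f["image"][180:400,180:400],(400,400))
f=bot.grab_frame("wrist");b=cv2.resize(f["image"],(400,400))
cv2.imwrite('pics/m4.png',np.hstack([a,b]))
E
```

```text
t 10.0 tcp [ 0.494  -0.0316  0.1209] F [-0.63 -0.44  0.51] open 0.0005
tilt err rotvec [ 0.0004 -0.0001 -0.0002]
tool shift [-0.0436  0.0147 -0.0006]
```

View pics/m4.png

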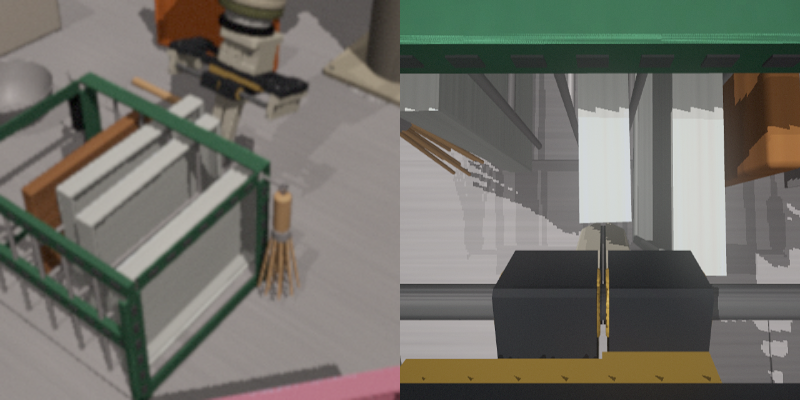

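Tray a is sliding in, its near edge at row 222 against 275 for tray b, so I'll keep pushing.

Request:
{"name": "play_rows", "arguments": {
  "steps": [
    [[-0.005,0.0018,0,0,0,0,0],[-0.005,0.0018,0,0,0,0,0],[-0.005,0.0018,0,0,0,0,0],[-0.005,0.0018,0,0,0,0,0],[-0.005,0.0018,0,0,0,0,0],[-0.005,0.0018,0,0,0,0,0],[0,0,0,0,0,0,0]]
  ]
}}

```text
time: 10.68
tcp_pos: [0.5266, -0.0316, 0.1212]
eef_rot: [[-0.939, 0.343, -0.0], [0.0, 0.0, -1.0], [-0.343, -0.939, -0.0]]
wrist_force: [-0.7, -0.1, -0.1]
opening: 0.0005
```

```bash
python3 - <<'E'
from h import *
go([.540,-.031,.122])
import cv2
f=bot.grab_frame("scene");a=cv2.resize(f["image"][180:400,180:400],(400,400))
f=bot.grab_frame("wrist");b=cv2.resize(f["image"],(400,400))
cv2.imwrite('pics/m5.png',np.hstack([a,b]))
E
```

```text
t 10.68 tcp [ 0.5266 -0.0316  0.1212] F [-0.74 -0.13 -0.15] open 0.0005
tilt err rotvec [ 0.0003 -0.0001 -0.0007]
tool shift [-0.0129  0.0038 -0.0006]
```

View pics/m5.png

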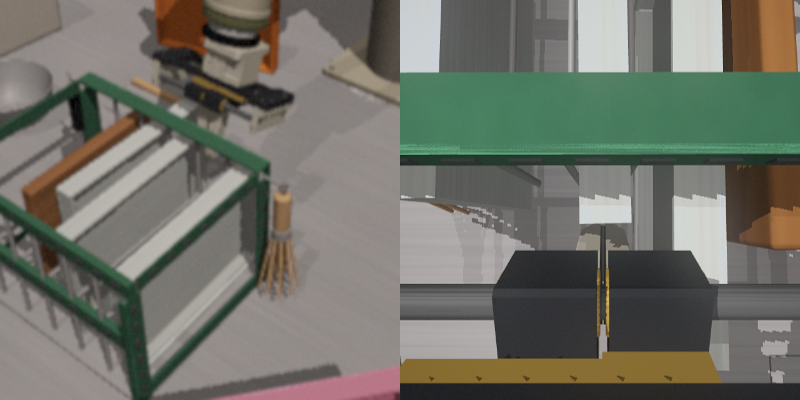

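Request:
{"name": "play_rows", "arguments": {
  "steps": [
    [[-0.003,0.001,0,0,0,0,0],[-0.003,0.001,0,0,0,0,0],[-0.003,0.001,0,0,0,0,0],[-0.001,0.0004,0,0,0,0,0],[0,0,0,0,0,0,0]]
  ]
}}

```text
time: 11.2
tcp_pos: [0.5363, -0.0316, 0.1212]
eef_rot: [[-0.94, 0.342, 0.0], [0.0, 0.0, -1.0], [-0.342, -0.94, -0.0]]
wrist_force: [0.3, -0.5, -0.2]
opening: 0.0005
```

Request:
{"name": "play_rows", "arguments": {
  "steps": [
    [[-0.002,0.0007,0,0,0,0,0],[0,0,0,0,0,0,0]]
  ]
}}

```text
time: 11.37
tcp_pos: [0.5384, -0.0316, 0.1213]
eef_rot: [[-0.94, 0.342, -0.0], [0.0, 0.0, -1.0], [-0.342, -0.94, -0.0]]
wrist_force: [-0.6, 0.9, -0.5]
opening: 0.0002
```

Request:
{"name": "play_rows", "arguments": {
  "steps": [
    [[-0.002,0.0007,0,0,0,0,0],[0,0,0,0,0,0,0]]
  ]
}}

```text
time: 11.53
tcp_pos: [0.5392, -0.0315, 0.1209]
eef_rot: [[-0.941, 0.339, 0.0], [-0.0, 0.0, -1.0], [-0.339, -0.941, -0.0]]
wrist_force: [-13.4, -0.0, 7.6]
opening: 0.0007
```

Request:
{"name": "play_rows", "arguments": {
  "steps": [
    [[-0.002,0.0007,0,0,0,0,0],[0,0,0,0,0,0,0]]
  ]
}}

```text
time: 11.7
tcp_pos: [0.5397, -0.0315, 0.1208]
eef_rot: [[-0.942, 0.336, 0.001], [-0.001, 0.001, -1.0], [-0.336, -0.942, -0.0]]
wrist_force: [-30.7, 0.7, 21.9]
opening: 0.0005
```

```bash
python3 - <<'E'
from h import *
go([.540,-.031,.122])
import cv2
f=bot.grab_frame("scene");a=cv2.resize(f["image"][180:400,180:400],(400,400))
f=bot.grab_frame("wrist");b=cv2.resize(f["image"],(400,400))
cv2.imwrite('pics/m6.png',np.hstack([a,b]))
E
```

```text
t 11.7 tcp [ 0.5397 -0.0315  0.1208] F [-30.71   0.74  21.9 ] open 0.0005
tilt err rotvec [0.0006 0.0006 0.0068]
tool shift [-0.0007 -0.001  -0.0005]
```

View pics/m6.png

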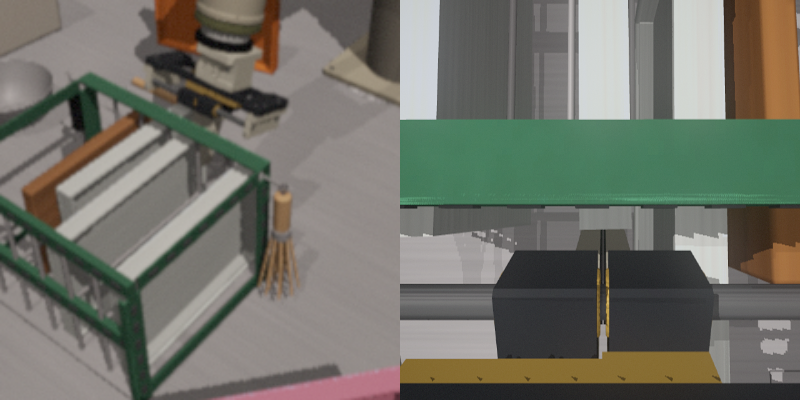

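Request:
{"name": "play_rows", "arguments": {
  "steps": [
    [[0.003,-0.0015,0,0,0,0,0],[0.015,-0.0055,0,0,0,0,0],[0.028,-0.01,0,0,0,0,0],[0.028,-0.01,0,0,0,0,0],[0.028,-0.01,0,0,0,0,0],[0.01,-0.004,0,0,0,0,0],[-0.007,-0.02,0,0,0,0,0],[-0.007,-0.02,0,0,0,0,0]]
  ]
}}

```text
time: 12.47
tcp_pos: [0.4214, -0.0315, 0.1633]
eef_rot: [[-0.94, 0.341, -0.001], [0.001, 0.0, -1.0], [-0.341, -0.94, -0.001]]
wrist_force: [0.9, -0.4, 0.3]
opening: 0.0005
```

Request:
{"name": "play_rows", "arguments": {
  "steps": [
    [[-0.009,-0.025,0,0,0,0,0],[-0.009,-0.025,0,0,0,0,0],[0,0,0,0,0,0,0]]
  ]
}}

```text
time: 12.72
tcp_pos: [0.4252, -0.0324, 0.2243]
eef_rot: [[-0.936, 0.352, -0.0], [-0.001, -0.002, -1.0], [-0.352, -0.936, 0.002]]
wrist_force: [1.1, -0.5, 0.8]
opening: 0.0006
```

```bash
python3 - <<'E'
from h import *
go()
import cv2
f=bot.grab_frame("top");a=cv2.resize(f["image"][120:260,255:415],None,fx=5,fy=4.2,interpolation=2);cv2.imwrite('pics/tz7.png',a)
f=bot.grab_frame("wrist");b=f["image"]
cv2.imwrite('pics/w7.png',b)
f=bot.grab_frame("scene");b=f["image"]
cv2.imwrite('pics/s7.png',cv2.resize(b[210:410,140:360],None,fx=3,fy=3,interpolation=2))
E
```

```text
t 12.72 tcp [ 0.4252 -0.0324  0.2243] F [ 1.15 -0.47  0.8 ] open 0.0006
tilt err rotvec [-0.0022  0.0005 -0.0102]
```

View pics/tz7.png

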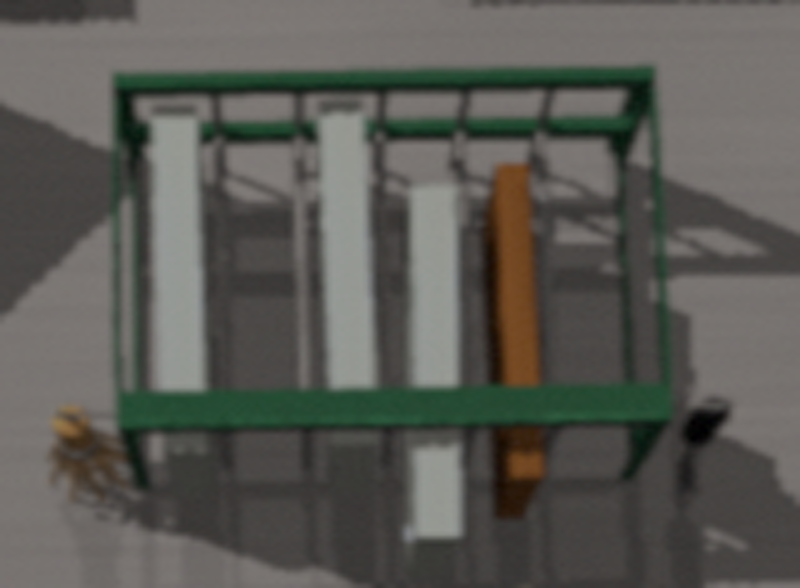

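View pics/w7.png

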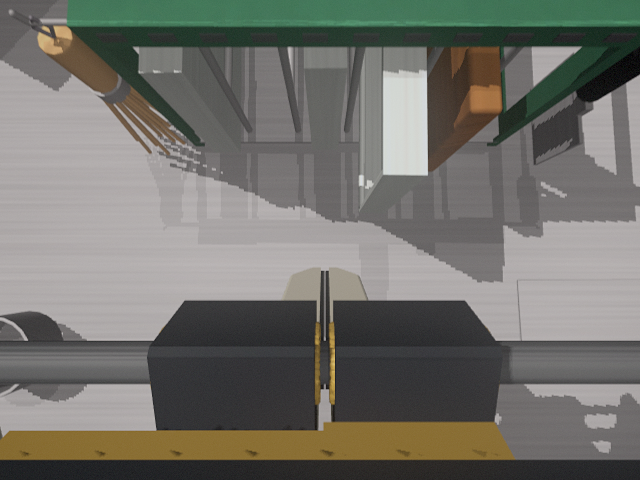

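View pics/s7.png

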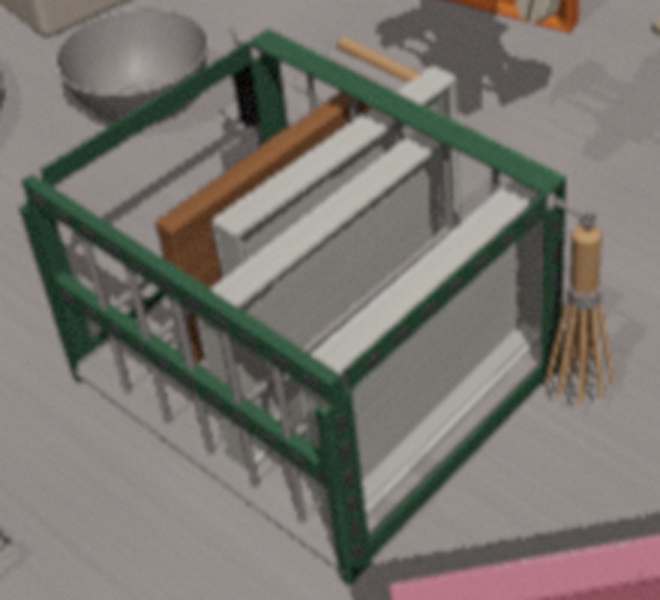

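Tray a's rear edge (zoomed top view, row about 112) is level with tray c's, which was already home (row about 116). Tray b's near edge is still at row 537, and the board has not moved. The arm is clear.

```bash
python3 - <<'E'
from bench import bot
print(bot.sign_off())
E
```

```text
the job is handed in; nothing more can be done
None
```

I counted three gaps from the whisk end and pushed the tray in the third gap home. The job is handed in; no verdict is reported.

- **Count:** the whisk hangs at the robot's left end. With the gripper shut I touched the rail at y ≈ 0.067, 0.019 and −0.029 m, with 4 to 8 N upward force on the tool each time. I did not touch the rail beyond the third gap.
- **Push:** I pushed tray_a about 63 mm with the fingertips at about 0.12 m height until it stopped at the back. At that point the wrist force had risen to about 31 N along the push and 22 N upward. I think the upward part was friction at the fingertips, but I did not confirm that. I then backed off.
- **Last checks:** tray_a's rear edge is level with tray_c's, which was already home. Tray_b, tray_c and the board had not moved in the top and scene pictures. The gripper was clear, with only about 1 N of noise on the wrist, and the clock stood at about 12.9 s. I did not measure the bench things again; the arm did not go near them.

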